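# Wind the side guide of a carton jig up to the carton

### The job

Set the packing jig to the carton that stands on it: push on the spokes of the three-spoked handwheel with a finger, counter-clockwise seen from above, until the sliding side guide just touches the side of the carton or is within a few millimetres of it, without shoving the carton out of its place. Move the guide only by the wheel; do not touch the guide or the carton by hand, lift nothing and leave the other things where they are. Finish with the hand clear of everything.

Things in the scene. Friction and masses are not known exactly. Their poses are not given: they have to be found in the camera images.
- jig: Fixed grey deck, 300 x 500 x 12 mm; origin: centre of its underside. In its frame the wheel's axis is at (0, -130) mm on a bare metal pillar of 28 mm radius (12 to 52 mm above the bench); the sliding guide lies along x and moves along +y to the carton. A fixed aluminium rail, as high as the guide, lies along x at y = 232 to 244 mm, beyond the carton.
- handwheel (a joint): Angle of the handwheel (rad), growing counter-clockwise seen from above, range 0 to 3.1; starts between 0 and 0.6. It is geared to the guide: each rad moves the guide 30 mm towards the carton (turned back, the guide backs away). It drags lightly, about 0.1 N m plus friction, and stays where it is left.
- wheel_hub (a point): On the wheel's vertical axis, at the height of the spokes' centre lines, 68 mm above the bench. Black hub, 24 mm radius, top 15 mm above this point; three level round steel spokes, 14 mm thick, 120 degrees apart, no rim, each ending in a black ball of 24 mm diameter centred 85 mm from the axis. Between the spokes it is open down to the deck, 56 mm below this point.
- spoke_end (a point): Centre of the ball at the end of one of the three spokes, 85 mm from the axis; the other two lie 120 degrees either way round. Turns with the wheel.
- guide_face (a point): Centre of the guide's face that looks to the carton. The guide is a steel bar 240 mm long (along the jig's x), 12 mm thick, 55 mm high, 3 mm above the deck. This point's axes are the jig's; its y points from the guide to the carton. A thin steel drive rod runs from its back to the wheel's pillar.
- carton_side (a point): Middle of the side of the carton that looks to the guide, at the same height as guide_face (30.5 mm above the deck). Its y in guide_face's frame is the gap: 20 to 80 mm at the start, nearly 0 when they touch.
- carton: The closed brown carton standing loose on the deck between the guide and the fixed rail, 150 mm (its x, along the guide) x 110 mm (its y) x 90 mm high, 0.3 to 0.65 kg, square to the guide within 0.02 rad; origin at the centre of its underside. It slides if the guide pushes it.
- tape_roll: Bystander: roll of brown tape lying on the deck near one of its two corners on the wheel's side, 52 mm across, 24 mm high, loose; origin at the centre of its underside.
- small_carton: Bystander: small upright carton 45 x 35 x 50 mm, loose, on the deck near the other corner on the wheel's side; origin at the centre of its underside.
- flat_carton: Bystander: flat carton 120 x 160 x 40 mm on the bench to the left; origin at the centre of its underside.
- reel: Bystander: white component reel lying flat on the bench to the right, 120 mm across, 15 mm thick; origin at the centre of its underside.
- cup: Bystander: grey beaker 70 mm across, 85 mm high, on the bench to the right; origin at the centre of its underside.
- scanner: Bystander: hand scanner lying on the bench to the left, about 170 x 60 x 35 mm; origin on its underside, about its middle.
There are look-alikes about, which are no part of the job. What is shaped like the carton but pink is not meant.

How it is judged:
On the way, in this order (a step that is already met when the one before it is completed fails the run):
1. a finger pushes on the handwheel while the guide is still well short of the carton (contact force between any of the fingers, the arm and handwheel above 0.3 N and y of carton_side in the frame of guide_face above 0.01 m), for 0.05 s.
2. the guide comes up to the carton (y of carton_side in the frame of guide_face below 0.005 m), for 0.1 s.
At the end, for the whole second after the job is handed in: The guide's face is within 5 mm of the carton's side or touching it, everything is at rest, and the carton stands upright, square to the guide within 0.08 rad and less than 6 mm from where it stood at the start (y of carton_side in the frame of guide_face between -0.004 and 0.005 m and distance of carton from where it was at the start of the episode below 0.006 m and angle between the y axis of carton and the y axis of guide_face, either way round below 0.08 rad and angle between carton's own z axis and vertical below 0.05 rad and linear speed of carton below 0.01 m/s and not (velocity of joint handwheel above 0.03 rad/s) and not (velocity of joint handwheel below -0.03 rad/s)).
It fails at once if the robot pushes on the guide itself (contact force between any of the fingers, the arm and guide above 2 N).
It fails at once if the robot touches the carton (contact force between any of the fingers, the arm and carton above 1 N).
It fails at once if the carton is shoved more than 12 mm or lifted (distance of carton from where it was at the start of the episode above 0.012 m).
It fails at once if a bystander is disturbed (tape roll, small carton 15 mm, others 20 mm) (distance of any of tape_roll, small_carton from where it was at the start of the episode above 0.015 m or distance of any of flat_carton, reel, cup, scanner from where it was at the start of the episode above 0.02 m).
It also fails if it takes over 45 s, if anything falls off the work surface, if the arm or the gripper's body presses on something with over 40 N, if the wrist force passes 120 N, or if a joint passes its speed limit or range.

### The arm

A 6-joint arm with a two-finger parallel gripper is mounted at the origin on the work surface. World frame = base frame: x ahead of the robot, y to its left, z up, the work surface at z = 0. Lengths are in m, angles in rad, forces in N, time in s.
With the tool pointing down it reaches from about 0.15 to 0.775 m from the base axis. Payload 6.1 kg.
Tool frame: the origin (TCP) lies between the finger pads; the fingertips stand 14 mm ahead of it and the grasp point (between the pads) lies 5 mm behind it; z points along the fingers, y is the direction in which the jaws open and shut (so a half turn about z gives the same grasp; the last joint's range is limited). The gripper opens to 85 mm and grips with 20 to 120 N. Pads are 22 mm wide; open, the fingers measure 114 mm over their backs; the gripper's body (76 mm by 85 mm) begins 54 mm behind the grasp point. The pads swing forward as they close: fully open they stand 13 mm farther back than shut.
Start: joints at [-1.289, 0.126, -0.04, 1.405, 0, 1.571], TCP at [0.146, -0.504, 0.245] pointing down, gripper open.
Joint ranges: [-2.72, 2.72], [-0.95, 1.95], [-1.27, 1.35], [-1.78, 2.02], [-1.46, 1.47], [-3.14, 3.14]. Speed limits (rad/s): [2.39, 2.39, 3.01, 3.14, 3.14, 3.14].

### API

Orientations are given as [roll, pitch, yaw] about the fixed x, y, z axes, in that order (R = Rz(yaw) Ry(pitch) Rx(roll)).
In Python, from bench import arm gives the robot as it stands. The module is installed in compiled form; this text tells all that it offers.
- The arm moves only by the shell command python3 -m jog 'ROWS' [FORCE]. ROWS is a JSON object of lists of equal length, an entry for each row: "xyz": the shift along the tool's x, y, z in units of 60 mm (1.0 is 60 mm), a list of three; "rot": the turn, a rotation vector about the tool's x, y, z in units of 6 degrees (1.0 is 6 degrees), a list of three; "gripper": the opening, from 0 (shut) to 1 (fully open). In form: {"xyz": [[dx, dy, dz], ...], "rot": [[wx, wy, wz], ...], "gripper": [gripper, ...]}. A call has exactly 5 rows; each row shifts and turns the commanded pose from where the row before left it, along the tool's axes as they then stand; what a row does not reach is not made up. A row lasts 1/8 s, in which the tool goes at most 62.5 mm and 10.7 degrees, less where a joint would pass 70% of its speed; a pose out of reach is approached as far as the arm can. A call is refused whole if a number of a shift passes 1 or a number of a turn 1, either way. A call with a gripper value outside its range is refused whole. The fingers move at their own pace and stop on an object; FORCE is the grip in N (left out, the last holds). Time passes only in rows, so rows that do not move let the fingers close, or fill a call up. It gives the time, the measured TCP pose, the force and the opening at its end, in the units of the state.
- arm.get_state(): the state, without advancing time (a new reading comes with each control period).
- arm.snapshot(name): name is "scene" or "top" or "wrist"; returns a dict with "image" (400x640x3 uint8, red, green, blue), "mtx" (3x3 intrinsics, pixels), "k1" (the pictures are not rectified: a ray, as slopes to the right and down, at radius r is drawn at 1 + k1 r^2 times it, then the intrinsics apply), "rvec" (rotation vector, rad) and "tvec" (3), from world to camera coordinates, as OpenCV has them. Camera axes: x right, y down, z forward; pixel columns grow to the right and rows downward; lengths in m; the calibration is good to about 2 mm. A picture is of the moment at which its call begins. There is no depth.
- arm.close_job(): hands the job in, once; it reports no verdict.
The state is a dict: "clock": time; "q": joint angles; "qd": joint speeds; "joint_torque": joint torques, N m; "eef_pos": TCP position; "eef_rot": TCP orientation; "ft_force": force on the tool from outside, world axes, zero at the start; "ft_torque": the same for the moment, N m; "width": finger opening in m.
Only numpy, scipy, OpenCV 4.12 (cv2) and the standard library are available. Lean on these libraries where they do the work, as an engineer would, in place of code of your own. Each camera call takes 0.05 s, during which the arm holds its last target. There are 200 camera calls.

## Working session

There is one attempt and no reset: what is moved stays moved. The work goes in short steps, Python scripts to look and compute and a shell command to move; the robot and the scene stay as the last step left them, time stands still between calls to the robot, and variables do not carry over. Pictures are saved under pics/ and viewed, about 8 in all and at most 12, crops included, and the job is handed in when it is done.

```bash
mkdir -p pics; ls
cat > h.py <<'E'
import numpy as np, cv2
from bench import arm
def snap(n,f=None):
    s=arm.snapshot(n)
    if f: cv2.imwrite('pics/'+f,s['image'][:,:,::-1])
    return s
def dist(s): return np.array([s['k1'],0,0,0,0.])
def proj(s,P):
    return cv2.projectPoints(np.array(P,float).reshape(-1,3),np.array(s['rvec'],float),np.array(s['tvec'],float),np.array(s['mtx']),dist(s))[0].reshape(-1,2)
def back(s,uv,z):
    n=cv2.undistortPoints(np.array(uv,float).reshape(-1,1,2),np.array(s['mtx']),dist(s)).reshape(-1,2)
    R=cv2.Rodrigues(np.array(s['rvec'],float))[0];c=-R.T@np.array(s['tvec'],float)
    d=np.c_[n,np.ones(len(n))]@R
    return c+d*((z-c[2])/d[:,2])[:,None]
E
python3 - <<'E'
from h import *
print(arm.get_state())
for n in('top','scene'):
    s=snap(n,n+'0.png'); print(n,s['mtx'],s['k1'],back(s,[[320,200]],0))
E
```

```text
pics
{'clock': 0.0, 'q': array([-1.28898900e+00,  1.26339052e-01, -4.06331180e-02,  1.40538760e+00,
        9.46389045e-06,  1.57080982e+00]), 'qd': array([ 9.33945438e-04, -3.60064250e-05, -1.91243478e-04, -4.44753379e-04,
       -7.35034267e-05, -9.70614632e-04]), 'joint_torque': array([-7.42985922e-04, -4.35915256e+01,  3.52924955e+01,  1.71826780e-02,
        5.89899074e-06, -6.87574030e-06]), 'eef_pos': array([ 0.14589098, -0.50391053,  0.24453843]), 'eef_rot': array([-3.14002921e+00, -9.44277982e-06,  2.81793821e-01]), 'ft_force': array([-0.66910707, -0.38233114, -0.06120143]), 'ft_torque': array([-0.01959038, -0.01684122,  0.01345661]), 'width': 0.08495213006258853}
top [[451.96643171   0.         316.31764579]
 [  0.         451.96643171 199.45885716]
 [  0.           0.           1.        ]] -0.04690933333569684 [[0.53021727 0.02790233 0.        ]]
scene [[503.98485136   0.         312.3170995 ]
 [  0.         503.98485136 200.46022537]
 [  0.           0.           1.        ]] -0.137610336443782 [[0.46558699 0.07083952 0.        ]]
```

View pics/top0.png

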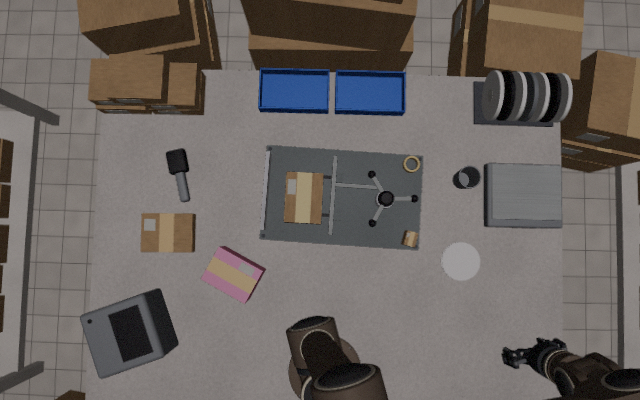

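View pics/scene0.png

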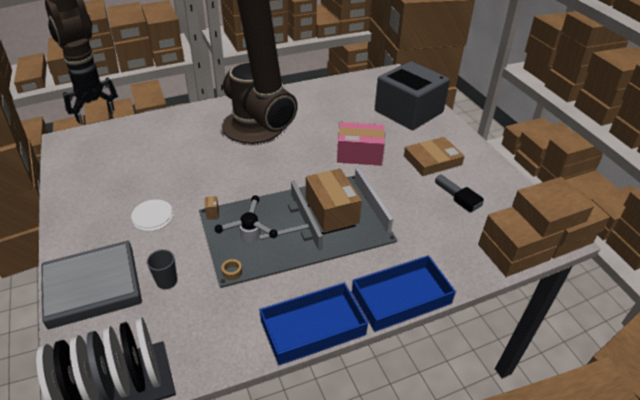

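The top view shows the jig at about (265-422, 147-248), wheel hub at (386,198), guide at x≈333 and the carton at (304,197). The tape roll is at (412,163) and the small carton at (411,239). I'll enlarge the jig to measure it.

Run:
```python
from h import *
s=snap('top'); a=s['image'][140:256,255:430,::-1]
cv2.imwrite('pics/c1.png',cv2.resize(a,None,fx=4.5,fy=4.5,interpolation=cv2.INTER_CUBIC))
# rough
h=back(s,[[386,198]],.083);print('hub',h)
for p in([372,174],[414,198],[372.5,223]): 
    b=back(s,[p],.068);d=(b-h)[0];print('ball',b,np.hypot(*d[:2]),np.degrees(np.arctan2(d[1],d[0])))
c=back(s,[[268,147],[422,155],[418,249],[262,238]],.012);print(c)
print('cam',-cv2.Rodrigues(np.array(s['rvec']))[0].T@np.array(s['tvec']))
```

```text
hub [[ 0.53514784 -0.16864965  0.083     ]]
ball [[ 0.60835432 -0.12736111  0.068     ]] 0.08404720439653175 29.423052944469838
ball [[ 0.53864254 -0.25593489  0.068     ]] 0.08735517013370654 -87.7072298873436
ball [[ 0.45984299 -0.13136384  0.068     ]] 0.08403006874345709 153.65853197196301
[[ 0.69365554  0.19732909  0.012     ]
 [ 0.68118342 -0.29239462  0.012     ]
 [ 0.38375    -0.28234268  0.012     ]
 [ 0.40547004  0.20616581  0.012     ]]
cam [0.42260035 0.03837436 1.42857586]
```

View pics/c1.png

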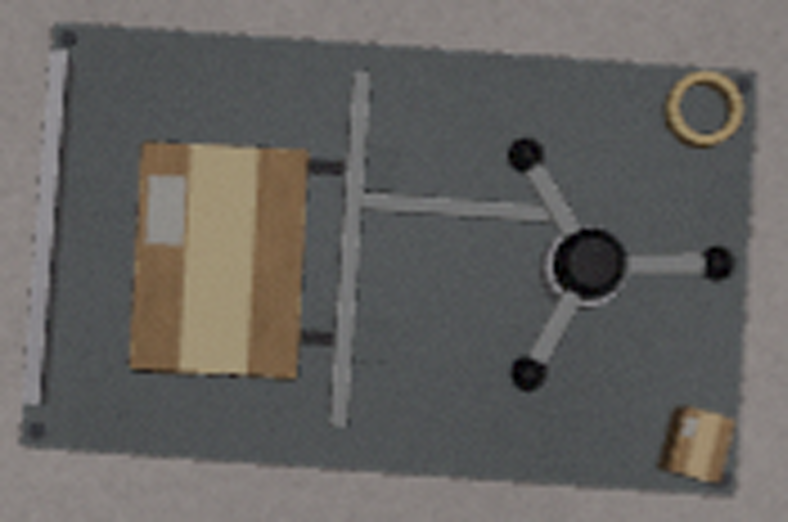

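The crop gives the corners, guide edge (front face x≈353→335 in crop), carton's near edge (308→297) and the balls at (526,154), (717,263) and (528,373). The gap looks like about 30 mm. Next is a proper fit.

Run:
```python
from h import *
s=snap('top'); f=lambda L:[[255+(a+.5)/4.5-.5,140+(b+.5)/4.5-.5] for a,b in L]
from scipy.optimize import least_squares
cj=np.array([[.15,.25],[.15,-.25],[-.15,-.25],[-.15,.25]])
C=back(s,f([[53,25],[755,72],[737,495],[21,446]]),.012)[:,:2]
def T(p,q): c,n=np.cos(p[2]),np.sin(p[2]); return np.array(q)@np.array([[c,n],[-n,c]])+p[:2]
r=least_squares(lambda p:(T(p,cj)-C).ravel(),[.54,-.04,-.03]);p=r.x
print('jig',p,'res mm',r.fun.round(4)*1e3,'hub',T(p,[[0,-.13]]))
inv=lambda w:(np.array(w)[:,:2]-p[:2])@np.array([[np.cos(p[2]),-np.sin(p[2])],[np.sin(p[2]),np.cos(p[2])]])
b=back(s,f([[526,154],[717,263],[528,373],[590,263]]),.068); b[3]=back(s,f([[590,263]]),.083)
print('balls',b.round(4)); d=b[:3]-b[:3].mean(0); print('centre',b[:3].mean(0),np.hypot(d[:,0],d[:,1]),np.degrees(np.arctan2(d[:,1],d[:,0])))
print('guide front jig',inv(back(s,f([[353,75],[344,262],[333,425]]),.07)).round(4))
print('carton near jig',inv(back(s,f([[308,150],[302,262],[297,379]]),.102)).round(4))
print('carton far',inv(back(s,f([[143,144],[131,370]]),.102)).round(4))
```

```text
jig [ 0.54088556 -0.03999284 -0.04031413] res mm [ 1.4  1.1  1.4 -2.2 -0.9 -0.2 -1.9  1.2] hub [[ 0.53564615 -0.16988721]]
balls [[ 0.6088 -0.1258  0.068 ]
 [ 0.5385 -0.2558  0.068 ]
 [ 0.4613 -0.1297  0.068 ]
 [ 0.535  -0.1678  0.083 ]]
centre [ 0.5361987  -0.17042143  0.068     ] [0.08521952 0.08537639 0.08526705] [ 31.5480629  -88.47598705 151.44474116]
guide front jig [[ 0.1169  0.0369]
 [-0.0099  0.0349]
 [-0.1191  0.0352]]
carton near jig [[ 0.0596  0.0641]
 [-0.0144  0.0632]
 [-0.0909  0.0614]]
carton far [[ 0.0563  0.1726]
 [-0.0923  0.1698]]
```

```bash
python3 -m jog '{"xyz":[[0.7,-0.28,0],[0.7,-0.28,0],[0.7,-0.28,0],[0.7,-0.28,0],[0.7,-0.28,0]],"rot":[[0,0,0],[0,0,0],[0,0,0],[0,0,0],[0,0,0]],"gripper":[0,0,0,0,0]}'
python3 -m jog '{"xyz":[[0.7,-0.28,0],[0.7,-0.28,0],[0.7,-0.28,0],[0.7,-0.28,0],[0.7,-0.28,0]],"rot":[[0,0,0],[0,0,0],[0,0,0],[0,0,0],[0,0,0]],"gripper":[0,0,0,0,0]}'
python3 -m jog '{"xyz":[[0,0,0],[0,0,0],[0,0,0.5],[0,0,0.3],[0,0,0]],"rot":[[0,0,-1],[0,0,-1],[0,0,0],[0,0,0],[0,0,0]],"gripper":[0,0,0,0,0]}'
python3 - <<'E'
from h import *
g=arm.get_state();print(g['eef_pos'],g['eef_rot'],g['width'],g['ft_force'])
R=np.array([.4995,-.226])-g['eef_pos'][:2];y=g['eef_rot'][2];print('tool units',(R@[np.cos(y),np.sin(y)])/.06,(R@[np.sin(y),-np.cos(y)])/.06)
snap('wrist','w1.png')
E
```

```text
clock: 0.82
eef_pos: [0.3253, -0.3641, 0.2452]
eef_rot: [-3.142, 0.0, 0.282]
ft_force: [0.4, -0.2, 0.1]
width: -0.0003
clock: 1.45
eef_pos: [0.5037, -0.225, 0.2452]
eef_rot: [3.142, 0.0, 0.282]
ft_force: [0.8, -0.9, -0.5]
width: 0.0001
clock: 2.08
eef_pos: [0.5018, -0.2257, 0.1958]
eef_rot: [-3.139, 0.002, 0.491]
ft_force: [0.1, -0.0, 0.6]
width: -0.0001
[ 0.50181042 -0.22568267  0.19575074] [-3.13900575e+00  1.99027231e-03  4.91274114e-01] -0.00010224361587410214 [ 0.05385224 -0.03785004  0.56299867]
tool units -0.036447831625790586 -0.013502361967234307
```

View pics/w1.png

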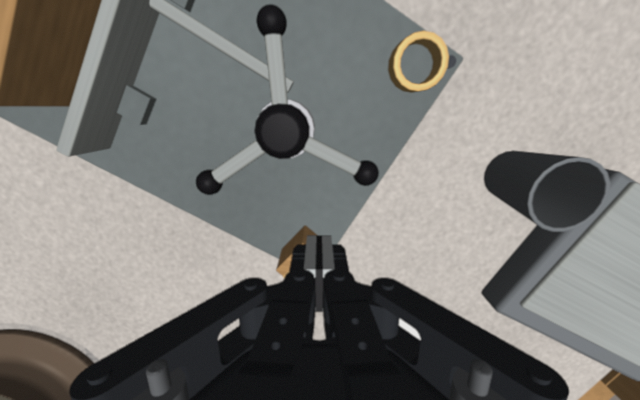

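The wrist view shows the hub at (282,130), balls at (271,20), (366,173) and (209,182), and the fingertips at (318,245), just in front of the small carton as seen from the camera. I'll cross-check the hub, balls and small carton from here.

Run:
```python
from h import *
s=snap('wrist'); print('hub',back(s,[[282,130]],.083)); b=back(s,[[271,20],[366,173],[209,182]],.068); print(b,b.mean(0))
print('tape',back(s,[[420,60]],.036),'small carton top corner',back(s,[[305,227],[320,236],[278,270]],.062))
print('tip proj',proj(s,[[.5018,-.2257,.182],[.4995,-.226,.045]]))
t=snap('top');print('small carton top',back(t,[[255+700/4.5,140+440/4.5]],.062))
```

```text
hub [[ 0.53827707 -0.16970539  0.083     ]]
[[ 0.609513   -0.12337362  0.068     ]
 [ 0.53805935 -0.25517175  0.068     ]
 [ 0.46037932 -0.12858799  0.068     ]] [ 0.53598389 -0.16904445  0.068     ]
tape [[ 0.65052263 -0.25205853  0.036     ]] small carton top corner [[ 0.45957853 -0.23096462  0.062     ]
 [ 0.45791505 -0.24923671  0.062     ]
 [ 0.40122699 -0.22842644  0.062     ]]
tip proj [[320.49890062 249.00522279]
 [319.17559687 187.06986116]]
small carton top [[ 0.41833216 -0.24805613  0.062     ]]
```

```bash
python3 -m jog '{"xyz":[[0,0,0.5],[0,0,0.5],[0,0,0.5],[0,0,0.5],[0,0,0.27]],"rot":[[0,0,0],[0,0,0],[0,0,0],[0,0,0],[0,0,0]],"gripper":[0,0,0,0,0]}'
python3 - <<'E'
from h import *
import math
g=arm.get_state();print(g['eef_pos'],g['eef_rot'],g['ft_force']);y=g['eef_rot'][2]
h=np.array([.536,-.1697]);P=g['eef_pos'][:2];print('rel polar',np.hypot(*(P-h)),math.degrees(math.atan2(*(P-h)[::-1])))
for a in range(-115,-40,6):
    Q=h+.056*np.array([math.cos(math.radians(a)),math.sin(math.radians(a))]);R=Q-P;P=Q
    print(a,(np.array([R@[np.cos(y),np.sin(y)],R@[np.sin(y),-np.cos(y)]])/.06).round(3))
snap('wrist','w2.png')
E
```

```text
clock: 2.85
eef_pos: [0.5027, -0.2261, 0.0605]
eef_rot: [-3.141, 0.0, 0.491]
ft_force: [-0.6, 0.6, 1.0]
width: 0.0001
[ 0.50267086 -0.22610441  0.06053992] [-3.14131817e+00  1.67754797e-04  4.91217785e-01] [-0.58684304  0.56232227  1.04488612]
rel polar 0.06551556347664178 -120.57866796382199
-115 [ 0.186 -0.007]
-109 [0.063 0.075]
-103 [0.07  0.068]
-97 [0.077 0.06 ]
-91 [0.083 0.052]
-85 [0.088 0.043]
-79 [0.092 0.034]
-73 [0.095 0.024]
-67 [0.097 0.014]
-61 [0.098 0.004]
-55 [ 0.097 -0.007]
-49 [ 0.096 -0.017]
-43 [ 0.094 -0.027]
```

```bash
python3 -m jog '{"xyz":[[0.18,0,0],[0.06,0.07,0],[0.07,0.07,0],[0.08,0.06,0],[0.08,0.05,0]],"rot":[[0,0,0],[0,0,0],[0,0,0],[0,0,0],[0,0,0]],"gripper":[0,0,0,0,0]}'
python3 -m jog '{"xyz":[[0.09,0.04,0],[0.09,0.035,0],[0,0,0],[0,0,0],[0,0,0]],"rot":[[0,0,0],[0,0,0],[0,0,0],[0,0,0],[0,0,0]],"gripper":[0,0,0,0,0]}'
python3 - <<'E'
from h import *
import math
g=arm.get_state();h=np.array([.536,-.1697]);P=g['eef_pos'][:2];print('rel polar',np.hypot(*(P-h)),math.degrees(math.atan2(*(P-h)[::-1])),g['ft_force'])
s=snap('wrist','w2.png')
t=snap('top')['image'][140:256,255:430,::-1];w=cv2.resize(s['image'][:,:,::-1],(496,310))
v=np.zeros((520,496+300,3),np.uint8);v[:310,:496]=w;v[310:510,496:]=cv2.resize(t,(300,200));v[310:515,:310]=cv2.resize(t,(310,205))
cv2.imwrite('pics/w2.png',cv2.resize(t,None,fx=4.5,fy=4.5,interpolation=cv2.INTER_CUBIC)); cv2.imwrite('pics/w2w.png',s['image'][:,:,::-1])
E
```

```text
clock: 3.52
eef_pos: [0.5349, -0.2261, 0.0611]
eef_rot: [-3.141, 0.0, 0.491]
ft_force: [-2.0, 0.9, 0.4]
width: 0.0
clock: 4.15
eef_pos: [0.5466, -0.225, 0.0613]
eef_rot: [3.141, -0.001, 0.491]
ft_force: [0.9, 0.9, 0.7]
width: -0.0
rel polar 0.05631276252311861 -79.19847443981597 [0.86180378 0.87468592 0.66762029]
```

View pics/w2w.png

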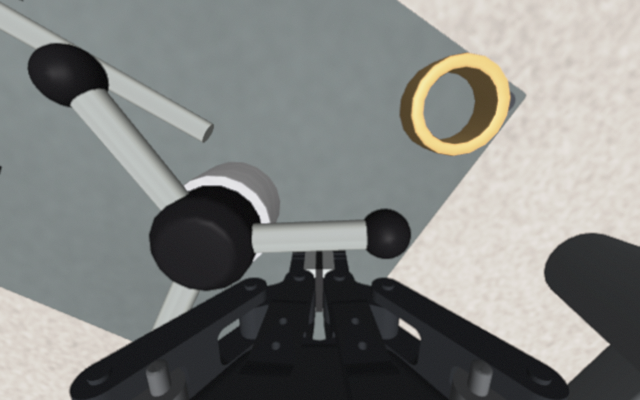

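The wheel turns. The finger rests against the spoke at (325,240), and the hub is at (205,238) with the pushed ball at (388,233). I'll measure the spoke angle.

```bash
cat >> h.py <<'E'
import math
H=np.array([.536,-.1697])
def ang(b): d=np.array(b)[:,:2]-H; return np.hypot(d[:,0],d[:,1]).round(4),np.degrees(np.arctan2(d[:,1],d[:,0])).round(1)
E
python3 - <<'E'
from h import *
s=snap('wrist');print('hub',back(s,[[205,238]],.083));b=back(s,[[388,233],[67,74]],.068);print(b,ang(b))
g=arm.get_state();P=g['eef_pos'][:2];y=g['eef_rot'][2];print(ang([P]))
for a in range(-74,-25,5):
    Q=H+.056*np.array([math.cos(math.radians(a)),math.sin(math.radians(a))]);R=Q-P;P=Q
    print(a,(np.array([R@[np.cos(y),np.sin(y)],R@[np.sin(y),-np.cos(y)]])/.06).round(3))
E
```

```text
hub [[ 0.54497696 -0.17025833  0.083     ]]
[[ 0.57868026 -0.24334493  0.068     ]
 [ 0.57709408 -0.09367086  0.068     ]] (array([0.0851, 0.0864]), array([-59.9,  61.6]))
(array([0.0562]), array([-79.4]))
-74 [0.086 0.019]
-69 [0.08  0.014]
-64 [0.081 0.007]
-59 [ 0.081 -0.001]
-54 [ 0.081 -0.008]
-49 [ 0.08  -0.015]
-44 [ 0.079 -0.022]
-39 [ 0.076 -0.028]
-34 [ 0.074 -0.035]
-29 [ 0.07  -0.041]
```

```bash
python3 -m jog '{"xyz":[[0.085,0.02,0],[0.08,0.015,0],[0.08,0.007,0],[0,0,0],[0,0,0]],"rot":[[0,0,0],[0,0,0],[0,0,0],[0,0,0],[0,0,0]],"gripper":[0,0,0,0,0]}'
python3 - <<'E'
from h import *
print(ang([arm.get_state()['eef_pos']]))
t=snap('top')['image'][140:256,255:430,::-1];cv2.imwrite('pics/t3.png',cv2.resize(t,None,fx=4.5,fy=4.5,interpolation=cv2.INTER_CUBIC))
s=snap('scene')['image'][150:300,190:410,::-1];cv2.imwrite('pics/s3.png',cv2.resize(s,None,fx=3.6,fy=3.6,interpolation=cv2.INTER_CUBIC))
snap('wrist','w3.png')
E
```

```text
clock: 4.92
eef_pos: [0.561, -0.2202, 0.0612]
eef_rot: [3.141, -0.001, 0.491]
ft_force: [1.3, -0.6, 0.0]
width: -0.0001
(array([0.0563]), array([-63.7]))
```

View pics/t3.png

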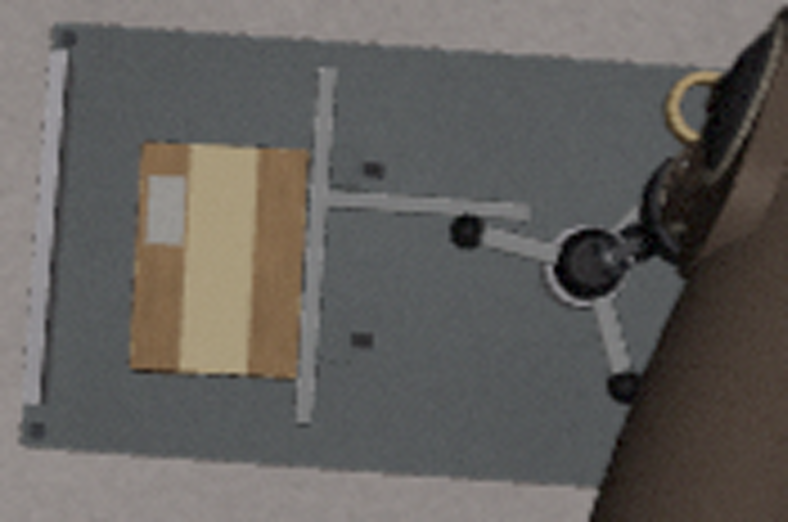

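View pics/s3.png

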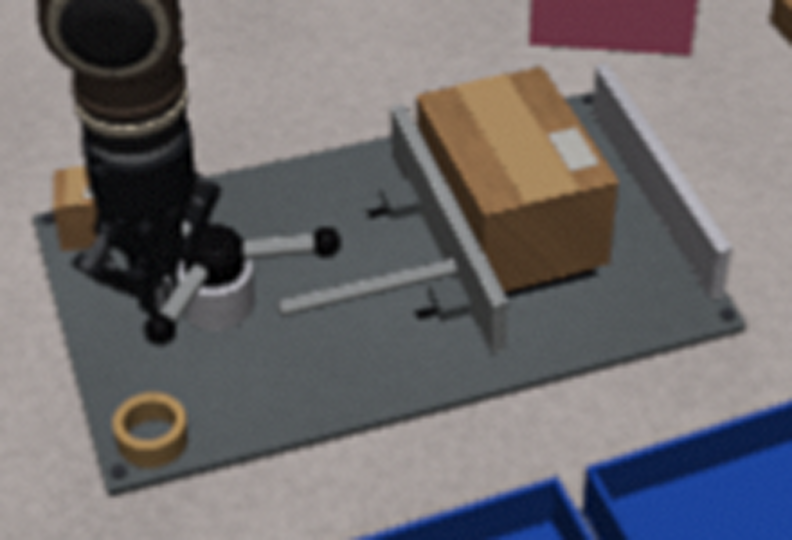

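Top view: the guide's front edge runs from about (319,70) to (298,422) in the crop and the carton edge is unchanged at (308,150)–(298,379). The balls are at (467,231) and (623,386). A few millimetres remain.

Run:
```python
from h import *
s=snap('top'); f=lambda L:[[255+(a+.5)/4.5-.5,140+(b+.5)/4.5-.5] for a,b in L]
print(ang(back(s,f([[467,231],[623,386]]),.068)))
p=[.54088556,-.03999284,-.04031413]
inv=lambda w:(np.array(w)[:,:2]-p[:2])@np.array([[np.cos(p[2]),-np.sin(p[2])],[np.sin(p[2]),np.cos(p[2])]])
print('guide',inv(back(s,f([[319,70],[309,262],[298,422]]),.07)).round(4))
# guide shift by profile correlation vs. first picture; carton shift too
A=cv2.imread('pics/top0.png',0).astype(np.float32);B=cv2.cvtColor(s['image'],cv2.COLOR_RGB2GRAY).astype(np.float32)
a=A[156:171,325:345];
best=cv2.matchTemplate(B[154:173,310:345],a,cv2.TM_CCOEFF_NORMED);print('guide tmpl',cv2.minMaxLoc(best)[1:4:2])
for n,r in(('top of guide',slice(160,170)),('bottom',slice(226,232))):
    for nm,I in(('0',A),('1',B)): print(n,nm,I[r,314:345].mean(0).round().astype(int))
print('carton',cv2.phaseCorrelate(A[174:222,285:320].copy(),B[174:222,285:320].copy()))
```

```text
(array([0.085 , 0.0851]), array([  76.7, -163.8]))
guide [[ 0.1188  0.06  ]
 [-0.0115  0.0583]
 [-0.1187  0.0586]]
guide tmpl (0.9453531503677368, (7, 4))
top of guide 0 [ 83  84  83  83  84  84  84  84  84  84  84  84  84  85  84  83  84  81
  78 115 116 117 112  80  85  85  84  84  84  84  85]
top of guide 1 [ 91  90  91  90  90  91  90  91  91  90  94 115 125 126 121  86  91  90
  91  90  90  89  91  91  90  91  91  91  92  92  91]
bottom 0 [ 81  80  81  81  83  81  83  81  81  80  82  82  81  78  73 114 114 112
  94  82  82  82  82  82  81  82  82  80  81  82  81]
bottom 1 [ 88  88  88  88  88  85  84 122 121 122 111  88  88  89  88  88  88  88
  88  89  88  89  88  88  89  88  88  87  88  89  88]
carton ((0.05703671163354329, 0.02989310298653436), 0.9767902741829554)
```

The wheel has turned 44.9° (23.5 mm), the guide face is at jig y≈58.9 mm and the carton side at about 62–63 mm, so roughly 3–4 mm remain. I'll push about 6° more, gently.

```bash
python3 -m jog '{"xyz":[[0.03,0,0],[0.03,0,0],[0.03,0,0],[0.005,0,0],[0,0,0]],"rot":[[0,0,0],[0,0,0],[0,0,0],[0,0,0],[0,0,0]],"gripper":[0,0,0,0,0]}'
python3 - <<'E'
from h import *
print(ang([arm.get_state()['eef_pos']]))
s=snap('top');A=cv2.imread('pics/top0.png',0).astype(np.float32);B=cv2.cvtColor(s['image'],cv2.COLOR_RGB2GRAY).astype(np.float32)
print('carton',cv2.phaseCorrelate(A[174:222,275:318].copy(),B[174:222,275:318].copy()))
for r in(slice(160,170),slice(226,232)): print(B[r,314:345].mean(0).round().astype(int)[:18])
t=s['image'][150:245,280:380,::-1];u=snap('scene')['image'][170:260,285:365,::-1]
k=lambda i:cv2.resize(i,(395,395*i.shape[0]//i.shape[1]),interpolation=cv2.INTER_CUBIC)
t,u=k(t),k(u);v=np.zeros((max(len(t),len(u)),796,3),np.uint8);v[:len(t),:395]=t;v[:len(u),400:795]=u;cv2.imwrite('pics/t4.png',v);print(v.shape)
E
```

```text
clock: 5.75
eef_pos: [0.5653, -0.2174, 0.061]
eef_rot: [-3.141, 0.0, 0.491]
ft_force: [-3.9, -0.6, 0.4]
width: -0.0003
(array([0.056]), array([-58.4]))
carton ((-0.09632409494909311, -0.2435020017374363), 0.9124116800449512)
[ 90  90  91  90  90  91  92  91  92  94 106 124 125 122  87  90  92  92]
[ 87  87  87  88  85  90 126 122 123 122  88  87  89  88  88  88  88  89]
(444, 796, 3)
```

View pics/t4.png

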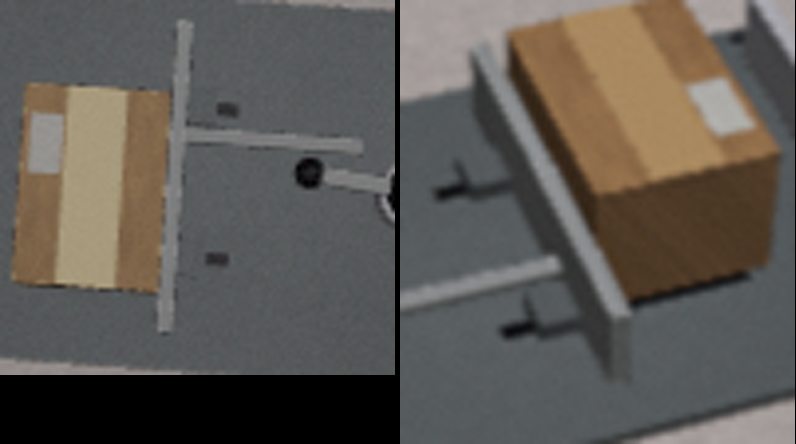

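The guide now stands right beside the carton in both views; ball at (310,173) in the left crop. I'll back the finger off, lift clear, and check the carton's shift and the gap.

```bash
python3 -m jog '{"xyz":[[-0.15,0.02,0],[-0.2,-0.05,0],[0,0,0],[0,0,-0.4],[0,0,-0.5]],"rot":[[0,0,0],[0,0,0],[0,0,0],[0,0,0],[0,0,0]],"gripper":[0,0,0,0,0]}'
python3 -m jog '{"xyz":[[0,0,-0.7],[-0.7,0.3,-0.7],[-0.7,0.3,-0.3],[-0.7,0.3,0],[-0.7,0.3,0]],"rot":[[0,0,0],[0,0,0],[0,0,0],[0,0,0],[0,0,0]],"gripper":[0,0,0,0,0]}'
python3 -m jog '{"xyz":[[-0.7,0.3,0],[-0.7,0.3,0],[0,0,0],[0,0,0],[0,0,0]],"rot":[[0,0,0],[0,0,0],[0,0,0],[0,0,0],[0,0,0]],"gripper":[0,0,0,0,0]}'
python3 - <<'E'
from h import *
for n,(x0,x1,y0,y1) in {'top':(280,319,168,226),'scene':(318,360,172,228)}.items():
    s=snap(n,n+'5.png');A=cv2.imread(f'pics/{n}0.png',0);B=cv2.imread(f'pics/{n}5.png',0)
    W=np.eye(2,3,dtype=np.float32);cc,W=cv2.findTransformECC(A[y0:y1,x0:x1],B,np.array([[1,0,x0],[0,1,y0]],np.float32),cv2.MOTION_EUCLIDEAN,(3,200,1e-6))
    c=W@[(x1-x0)/2,(y1-y0)/2,1]-[(x0+x1)/2,(y0+y1)/2];print(n,'carton shift px',c,'rot',math.atan2(W[1,0],W[0,0]),cc)
    if n=='top':
        t=s['image'][140:256,255:430,::-1];cv2.imwrite('pics/t5.png',cv2.resize(t,None,fx=4.5,fy=4.5,interpolation=cv2.INTER_CUBIC))
        for r in(slice(160,170),slice(226,232)): print(B[r,314:332].mean(0).round().astype(int))
        for r in(178,190,205,218): print(r,s['image'][r,316:330].tolist())
E
```

```text
clock: 6.48
eef_pos: [0.5457, -0.2257, 0.1152]
eef_rot: [-3.14, 0.0, 0.491]
ft_force: [-0.2, 0.6, 0.8]
width: 0.0002
clock: 7.1
eef_pos: [0.4313, -0.3697, 0.2178]
eef_rot: [3.14, -0.001, 0.491]
ft_force: [0.3, -0.6, -0.6]
width: -0.0
clock: 7.72
eef_pos: [0.3756, -0.4391, 0.2172]
eef_rot: [3.142, -0.0, 0.493]
ft_force: [-0.4, 0.4, -0.6]
width: 0.0002
top carton shift px [-0.40312125 -0.35620982] rot 0.01530636051875697 0.9966156786118555
[ 86  86  87  87  88  86  86  86  86  88 102 119 121 116  85  85  86  86]
[ 84  83  84  85  82  84 121 117 118 114  83  83  83  84  83  84  84  85]
178 [[126, 99, 72], [125, 100, 70], [127, 101, 72], [124, 97, 70], [125, 99, 71], [123, 99, 71], [117, 93, 70], [79, 78, 78], [119, 119, 119], [123, 122, 124], [115, 114, 117], [88, 89, 92], [83, 85, 86], [84, 87, 87]]
190 [[122, 95, 68], [124, 99, 72], [123, 97, 73], [123, 97, 70], [121, 97, 72], [120, 97, 72], [88, 83, 74], [121, 121, 121], [120, 119, 121], [118, 119, 119], [91, 91, 92], [86, 89, 92], [83, 89, 88], [87, 90, 91]]
205 [[125, 101, 74], [119, 94, 66], [122, 96, 72], [124, 99, 71], [121, 97, 74], [93, 88, 79], [117, 118, 116], [121, 120, 122], [116, 116, 116], [91, 91, 93], [83, 87, 89], [84, 88, 91], [84, 87, 89], [84, 89, 89]]
218 [[121, 96, 71], [121, 96, 71], [122, 97, 69], [121, 97, 73], [119, 103, 88], [119, 119, 120], [119, 120, 121], [115, 116, 116], [103, 105, 104], [82, 83, 87], [83, 87, 88], [81, 82, 84], [86, 88, 89], [84, 87, 87]]
scene carton shift px [ 0.58901586 -0.18939178] rot -0.003080267282841987 0.9324663147225515
```

View pics/t5.png

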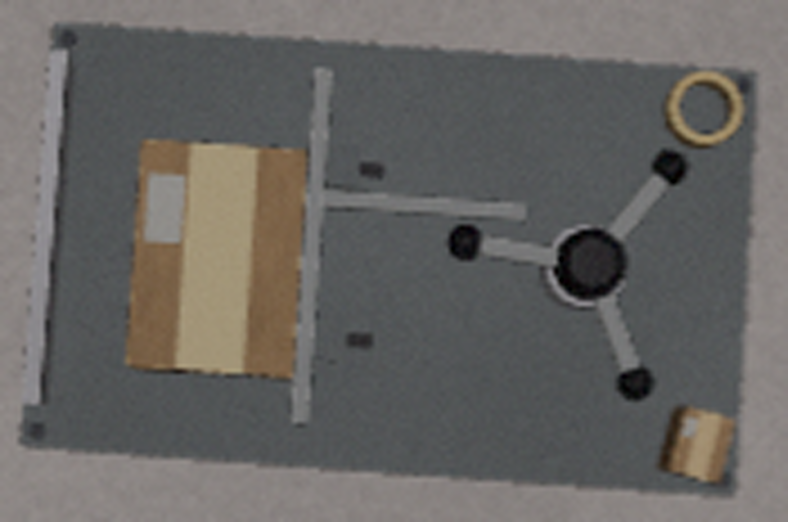

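The guide touches the carton. The carton moved about 1.6 mm (0.54 px at 3 mm/px) and turned about 0.015 rad, so it now lies square to the guide. The bystanders are in place and the hand is clear, so I'm handing in.

```bash
python3 -c "
from h import *
print(ang(back(snap('top'),[[255+465.5/4.5-.5,140+242.5/4.5-.5],[255+635.5/4.5-.5,140+383.5/4.5-.5],[255+669.5/4.5-.5,140+167.5/4.5-.5]],.068)))
print(arm.close_job())"
```

```text
(array([0.0848, 0.0857, 0.0851]), array([  81.8, -158.2,  -38.5]))
the job is handed in; nothing more can be done
None
```

I turned the handwheel counter-clockwise with the closed fingers on one spoke until the guide came up to the carton. Then I backed the finger off, lifted clear and handed the job in. The last move ended at about 7.7 s on the clock. The hand-in gave no verdict.

- **Wheel and guide:** the wheel turned about 50°, from -88.5° to -38.3° measured on the balls. That is about 26 mm of guide travel, against a gap of 26–28 mm measured at the start.
- **Carton:** it shifted about 1.6 mm and turned about 0.015 rad in the top view, ending roughly square to the guide. Together with the rise in push force at the end, this suggests light contact. I did not measure the last gap directly: going by the starting gap it is 0–2 mm.
- **Disagreement between cameras:** the scene camera put the carton's shift at about 0.6 pixel with almost no rotation, while the top camera showed 0.015 rad. Both put it well below the 6 mm limit.
- **Everything else:** the tape roll and small carton look unmoved in the last top view. I did not re-measure the other bystanders. The hand was clear and the wheel stayed where I left it.

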